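Switch the dust extraction over and rack the fettling box

TASK

Get the fettling box ready for dusty work. First open the dust-extraction gate that is shut by pulling its slide knob right out until it clicks, and only then shut the other gate by pushing its knob fully home, so that the fan is never starved. Also lay the two loose wooden slats flat and square across the two already lying on the box's grille, one near each end of that lower pair and evenly centred, setting them down gently without shifting the lower pair or disturbing the clay, tub and scraper around.

Things in the scene. Friction and masses are not known exactly. Their poses are not given: they have to be found in the camera images.
- slide_1 (a joint): Slide of the first gate, m: 0 = pushed home (shut), 0.065 = fully out (open), end stop at 0.066. A sprung ball clicks into a notch at 0 and at 0.065; leaving a notch takes about 11 N, sliding 1 to 4 N; within 3 mm of a notch it draws itself in, elsewhere it stays where left. Starts pulled out by 35 to 65 mm.
- knob_1 (a point): Centre of the first gate's black round slide knob, 34 mm across, 43 mm long, its axis along the slide. z axis = pulling-out direction: up and towards the robot, 35 deg from vertical; y level, across. Below it a 14 mm stem from 21 mm under the centre, and the plate's 80 mm wide top bar from 34 mm under it. A lamp bar hangs over it: come in along the slope. Gates stand 170 mm apart; either may be the left one.
- slide_2 (a joint): Slide of the second gate, m: 0 = pushed home (shut), 0.065 = fully out (open), end stop at 0.066. A sprung ball clicks into a notch at 0 and at 0.065; leaving a notch takes about 11 N, sliding 1 to 4 N; within 3 mm of a notch it draws itself in, elsewhere it stays where left. Starts at 0.
- knob_2 (a point): Centre of the second gate's black round slide knob, 34 mm across, 43 mm long, its axis along the slide. z axis = pulling-out direction: up and towards the robot, 35 deg from vertical; y level, across. Below it a 14 mm stem from 21 mm under the centre, and the plate's 80 mm wide top bar from 34 mm under it. A lamp bar hangs over it: come in along the slope. Gates stand 170 mm apart; either may be the left one.
- manifold: 80 mm galvanised duct lying along its y axis, its centre line 65 mm above the bench, 350 mm long, carrying both gates. Origin on the bench below the duct's middle. A level grey lamp bar (28 mm wide, 22 mm high, 510 mm long) runs parallel to the duct, 16 mm to its +x side, centre 335 mm above the bench, on thin posts at y -185 and +300 mm. Everything on it is fixed.
- fettling_box: Grey sheet-steel down-draught box, 280 x 280 mm, fixed. Origin under its centre; top grille 70 mm above the bench; a 20 mm upstand only along its +x edge. The lower slats lie along its x axis; the loose ones are to lie along its y axis on top (their centres then 100 mm above the bench).
- lower_1_mid (a point): 180 x 30 x 20 mm plain beech slat, 75 g (varies). The point is its centre, half-way up; x along its length, z up. Lies loose on the grille along the box's x axis, about 60 mm from its centre towards -y.
- lower_2_mid (a point): 180 x 30 x 20 mm plain beech slat, 75 g (varies). The point is its centre, half-way up; x along its length, z up. Lies loose on the grille along the box's x axis, about 60 mm from its centre towards +y.
- slat_1_mid (a point): 180 x 30 x 20 mm plain beech slat, 75 g (varies). The point is its centre, half-way up; x along its length, z up. Loose, lies flat on the bench in front of the duct; to be laid on the lower pair.
- slat_2_mid (a point): 180 x 30 x 20 mm plain beech slat, 75 g (varies). The point is its centre, half-way up; x along its length, z up. Loose, lies flat on the bench in front of the duct; to be laid on the lower pair.
- clay_form: Bystander: grey hollow clay form, 86 mm high, on a 150 mm square wooden board. Origin under its centre.
- tub: Bystander: white lidded tub, 90 mm across, 100 mm high. Origin under its centre.
- scraper: Bystander: 190 mm scraper lying on the bench. Origin at its middle.
- clay_pebble: Bystander: grey clay pebble, 68 mm across, 41 mm high. Origin under its centre.
Not all that is in view belongs to the job. What is shaped like the part that bears lower_1_mid but white is not meant.

How it is judged (in metres and radians):
On the way, in this order (a step that is already met when the one before it is completed fails the run):
1. the gate that was shut is pulled fully open, into its click (value of joint slide_2 above 0.061 m), for 0.2 s.
2. then the gate that was open is pushed fully home (value of joint slide_1 below 0.003 m and value of joint slide_2 above 0.061 m), for 0.2 s.
At the end, for the whole second after the job is handed in: The gate first shut is out past 61 mm, the other in under 3 mm. Both loose slats lie flat, still and crosswise (within 0.2 rad) on both lower slats, one to each end, 40-90 mm from the box's centre line, centred within 30 mm; lower slats moved under 15 mm and turned under 0.15 rad off (all of step 2 and distance of each of lower_1_mid, lower_2_mid from where it was at the start of the episode below 0.015 m and angle between the x axis of each of lower_1_mid, lower_2_mid and the x axis of fettling_box, either way round below 0.15 rad and (((x of slat_1_mid in the frame of fettling_box between 0.04 and 0.09 m and y of slat_1_mid in the frame of fettling_box between -0.03 and 0.03 m and z of slat_1_mid in the frame of fettling_box between 0.096 and 0.104 m and angle between the x axis of slat_1_mid and the y axis of fettling_box, either way round below 0.2 rad and angle between the z axis of slat_1_mid and the z axis of fettling_box, either way round below 0.1 rad) and (x of slat_2_mid in the frame of fettling_box between -0.09 and -0.04 m and y of slat_2_mid in the frame of fettling_box between -0.03 and 0.03 m and z of slat_2_mid in the frame of fettling_box between 0.096 and 0.104 m and angle between the x axis of slat_2_mid and the y axis of fettling_box, either way round below 0.2 rad and angle between the z axis of slat_2_mid and the z axis of fettling_box, either way round below 0.1 rad)) or ((x of slat_1_mid in the frame of fettling_box between -0.09 and -0.04 m and y of slat_1_mid in the frame of fettling_box between -0.03 and 0.03 m and z of slat_1_mid in the frame of fettling_box between 0.096 and 0.104 m and angle between the x axis of slat_1_mid and the y axis of fettling_box, either way round below 0.2 rad and angle between the z axis of slat_1_mid and the z axis of fettling_box, either way round below 0.1 rad) and (x of slat_2_mid in the frame of fettling_box between 0.04 and 0.09 m and y of slat_2_mid in the frame of fettling_box between -0.03 and 0.03 m and z of slat_2_mid in the frame of fettling_box between 0.096 and 0.104 m and angle between the x axis of slat_2_mid and the y axis of fettling_box, either way round below 0.2 rad and angle between the z axis of slat_2_mid and the z axis of fettling_box, either way round below 0.1 rad))) and linear speed of each of slat_1, slat_2 below 0.02 m/s); the robot touches nothing.
It fails at once if the clay, tub or scraper is pushed more than 30 mm (distance of any of clay_form, tub, scraper, clay_pebble from where it was at the start of the episode above 0.03 m).
It fails at once if a slat is dropped or thrown onto the rack (over 0.6 m/s within 25 mm of its place) ((linear speed of slat_1 above 0.6 m/s and horizontal distance between slat_1_mid and fettling_box below 0.14 m and z of slat_1_mid in the frame of fettling_box below 0.125 m) or (linear speed of slat_2 above 0.6 m/s and horizontal distance between slat_2_mid and fettling_box below 0.14 m and z of slat_2_mid in the frame of fettling_box below 0.125 m)).
It also fails if it takes over 72 s, if anything falls off the work surface, if the arm or the gripper's body presses on something with over 40 N, if the wrist force passes 120 N, or if a joint passes its speed limit or range.

ROBOT

A 6-joint arm with a two-finger parallel gripper is mounted at the origin on the work surface. World frame = base frame: x ahead of the robot, y to its left, z up, the work surface at z = 0. Lengths are in m, angles in degrees, forces in N, time in s.
With the tool pointing down it reaches from about 0.3 to 0.75 m from the base axis. Payload 8.5 kg.
Tool frame: the origin (TCP) lies at the centre of the arm's flange, where the gripper is bolted on; the fingertips stand 173 mm ahead of it and the grasp point (between the pads) lies env.pinch_z ahead of it (env.pinch_z is the distance from the TCP to the grasp point, in m); z points along the fingers, y is the line along which they close (so a half turn about z gives the same grasp; the last joint's range is limited). The gripper opens to 85 mm and grips with 20 to 120 N. Pads are 22 mm wide; open, the fingers measure 114 mm over their backs; the gripper's body (76 mm by 85 mm) begins 54 mm behind the grasp point. The pads swing forward as they close: fully open they stand 13 mm farther back than shut.
Start: joints at [55.502, 21.807, 74.336, -0, 83.858, -12.336], TCP at [0.207, 0.509, 0.405] pointing down, gripper open.
Joint ranges: [-178.18, 178.18], [-50.72, 133.34], [12.68, 142.11], [-81.47, 261.47], [9.98, 163.14], [-165.26, 165.26]. Speed limits (degrees/s): [136.94, 136.94, 180, 180, 180, 180].

INTERFACE

Orientations are given as a 3x3 rotation matrix whose columns are the frame's x, y, z axes.
In Python, from rig import env, get_image, job, spotter gives the robot as it stands. The module is installed in compiled form; this text tells all that it offers.
- The arm moves only by the shell command python3 -m creep 'ROWS' [FORCE]. ROWS is text: rows parted by semicolons, each of 7 numbers parted by spaces: the turn, a rotation vector about the tool's x, y, z in units of 8 degrees (1.0 is 8 degrees), then the shift along the tool's x, y, z in units of 30 mm (1.0 is 30 mm), then the finger opening in mm, from 0 to 85.4. A call has 1 to 12 rows; each row is the pose to reach, as a shift and turn from the pose commanded when the call began, along the tool's axes at that moment; what a row does not reach only later rows make up. A row lasts 1/10 s, in which the tool goes at most 50 mm and 8.59 degrees, less where a joint would pass 70% of its speed; a pose out of reach is approached as far as the arm can. A call with a gripper value outside its range is refused whole. The fingers move at their own pace and stop on an object; FORCE is the grip in N (left out, the last holds). Time passes only in rows, so rows that repeat a pose let the fingers close. It gives the time, the measured TCP pose, the force, the opening and the grip force at its end, in the units of the state.
- env.observe(): the state, without advancing time (a new reading comes with each control period).
- get_image(name): name is "side" or "top" or "wrist"; returns a dict with "image" (384x512x3 uint8, blue, green, red), "depth" (384x512 float32, m along the optical axis (not along the pixel's ray), 0 where there is no reading), "intrinsics" (3x3 intrinsics, pixels), "D" ([k1, k2, p1, p2, k3] as OpenCV has them; the pictures are not rectified), "view" (4x4, takes a point from world to camera coordinates). Camera axes: x right, y up, looking along -z (the intrinsics and any distortion apply to the point x, -y, -z); pixel columns grow to the right and rows downward; lengths in m; the calibration is good to about 2 mm. A picture is of the moment at which its call begins.
- job.close_job(): hands the job in; it is judged then, once.
Trained networks look in a picture, given as the dict that the camera call returned (one of the last four; its "shot" number tells which), for a name from the list of things; names that differ only in an ending like _2 or _b are one class to them, and where a whole thing is asked for, a point or a joint stands for the part that bears it (a point fixed in the world has none). Each returns a list of dicts, best first, with "p" (0 to 1); they miss things now and then, are a little off and sometimes report something else, mostly with a low value. They report only what shows in the picture. A call takes as long as a camera call. They do not tell look-alikes from the thing itself.
- spotter.boxes_of(label, picture): "xy" ([column, row] in pixels, amid what is visible of it).
The state is a dict: "time_s": time; "q": joint angles; "qvel": joint speeds; "joint_efforts": joint torques, N m; "position": TCP position; "tool_rot": TCP orientation; "ft_force": force on the tool from outside, world axes, zero at the start; "wrist_torque": the same for the moment, N m; "grip_width": finger opening in m; "gripper_force": force on a finger pad.
Only numpy, scipy, OpenCV 4.12 (cv2) and the standard library are available. Lean on these libraries where they do the work, as an engineer would, in place of code of your own. Each camera call takes 0.05 s, during which the arm holds its last target. There are 200 camera calls.

## Working session

There is one attempt and no reset: what is moved stays moved. The work goes in short steps, Python scripts to look and compute and a shell command to move; the robot and the scene stay as the last step left them, time stands still between calls to the robot, and variables do not carry over. Pictures are saved under pics/ and viewed, at most 10 in all, crops included, and the job is handed in when it is done.

```bash
mkdir -p pics; cat > h.py <<'E'
import numpy as np, cv2
from rig import env, get_image, job, spotter
def pt(p,uv,r=2):
    "world point at pixel"
    u,v=int(round(uv[0])),int(round(uv[1]))
    d=p['depth'][max(v-r,0):v+r+1,max(u-r,0):u+r+1]; d=d[d>0]
    if d.size==0: return None
    d=np.median(d)
    n=cv2.undistortPoints(np.array([[uv]],float),p['intrinsics'],np.array(p['D'],float))[0,0]
    return (np.linalg.inv(p['view'])@[n[0]*d,-n[1]*d,-d,1])[:3]
def cloud(p,s=1):
    v,u=np.mgrid[0:384:s,0:512:s]; d=p['depth'][v,u]
    n=cv2.undistortPoints(np.stack([u,v],-1).reshape(-1,1,2).astype(float),p['intrinsics'],np.array(p['D'],float)).reshape(*u.shape,2)
    X=np.stack([n[...,0]*d,-n[...,1]*d,-d,np.ones_like(d)],-1)
    W=X@np.linalg.inv(p['view']).T
    W=W[...,:3]; W[d==0]=np.nan
    return W
def rows(R1,p1):
    "shift/turn from present measured pose to target, in row units"
    from scipy.spatial.transform import Rotation as Ro
    s=env.observe(); R=np.array(s['tool_rot']).reshape(3,3); p=np.array(s['position'])
    return np.round(np.r_[np.degrees(Ro.from_matrix(R.T@R1).as_rotvec())/8, R.T@(np.array(p1)-p)/.03],3)
E
python3 - <<'E'
from h import *
np.set_printoptions(precision=4,suppress=True)
print(env.pinch_z, env.observe()['tool_rot'])
ims=[]
for c in ['top','side']:
    p=get_image(c); ims.append(p['image'])
    print(c,p['view'].tolist() if c=='top' else '')
    for l in ['knob_1','manifold','fettling_box','lower_1_mid','clay_form','tub','scraper','clay_pebble']:
        for r in spotter.boxes_of(l,p)[:7]: print(l,round(r['p'],2),np.round(r['xy']),pt(p,r['xy']))
    cv2.imwrite(f'pics/{c}0.png',cv2.resize(p['image'],(800,600)))
E
```

```text
0.1547 [[-0.9261  0.3772 -0.0008]
 [ 0.3772  0.9261 -0.0012]
 [ 0.0003 -0.0014 -1.    ]]
top [[-0.02060369095610462, -0.99956558994649, -0.021074138509347556, -0.014438928629832095], [0.9870782725614525, -0.023687540272452033, 0.15847834007504008, -0.5485038906832566], [-0.15890868999549526, -0.017536585493384983, 0.9871375265955341, -1.640318912151057], [0.0, 0.0, 0.0, 1.0]]
knob_1 0.59 [157. 165.] [0.621  0.3022 0.2108]
knob_1 0.56 [205. 159.] [0.6229 0.1417 0.2568]
knob_1 0.48 [174. 272.] [0.2813 0.2786 0.0408]
manifold 0.78 [162. 174.] [0.6101 0.3101 0.1045]
manifold 0.16 [153. 166.] [0.6124 0.3084 0.233 ]
fettling_box 0.63 [331. 198.] [ 0.5211 -0.2665  0.0726]
lower_1_mid 0.96 [351. 199.] [ 0.5135 -0.3307  0.0899]
lower_1_mid 0.66 [424. 190.] [ 0.5506 -0.6109  0.0174]
clay_form 0.79 [120. 250.] [0.3552 0.4553 0.0855]
clay_form 0.2 [182. 226.] [0.442  0.2558 0.0218]
tub 0.7 [266. 134.] [ 0.7457 -0.0482  0.1008]
tub 0.64 [349. 199.] [ 0.5117 -0.3257  0.0909]
tub 0.41 [313. 204.] [ 0.4979 -0.2032  0.0888]
scraper 0.72 [319. 268.] [ 0.2839 -0.2247  0.0033]
scraper 0.56 [179. 227.] [0.4378 0.264  0.0236]
clay_pebble 0.63 [177. 272.] [0.2787 0.2694 0.0361]
side 
knob_1 0.62 [268. 335.] [0.3327 0.5197 0.0834]
knob_1 0.59 [216. 205.] [0.6257 0.1507 0.2221]
knob_1 0.57 [201. 240.] [0.617  0.3214 0.2276]
manifold 0.74 [278. 232.] [0.4246 0.0365 0.019 ]
manifold 0.63 [203. 265.] [0.6183 0.3339 0.106 ]
fettling_box 0.96 [272. 168.] [ 0.5286 -0.2669  0.0693]
lower_1_mid 0.57 [283. 134.] [ 0.5586 -0.5829  0.0217]
clay_form 0.72 [267. 336.] [0.3346 0.5222 0.083 ]
tub 0.69 [200. 192.] [0.6483 0.2208 0.3456]
tub 0.57 [218. 202.] [0.6138 0.157  0.2458]
scraper 0.72 [322. 196.] [ 0.2979 -0.2224  0.0019]
scraper 0.31 [267. 332.] [0.3388 0.5117 0.0842]
clay_pebble 0.33 [276. 232.] [0.4304 0.0427 0.0215]
```

View pics/top0.png

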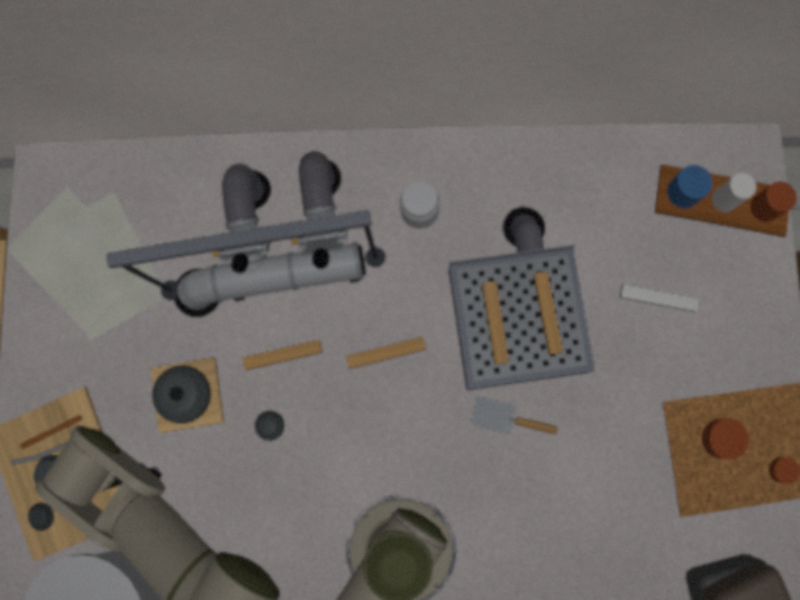

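View pics/side0.png

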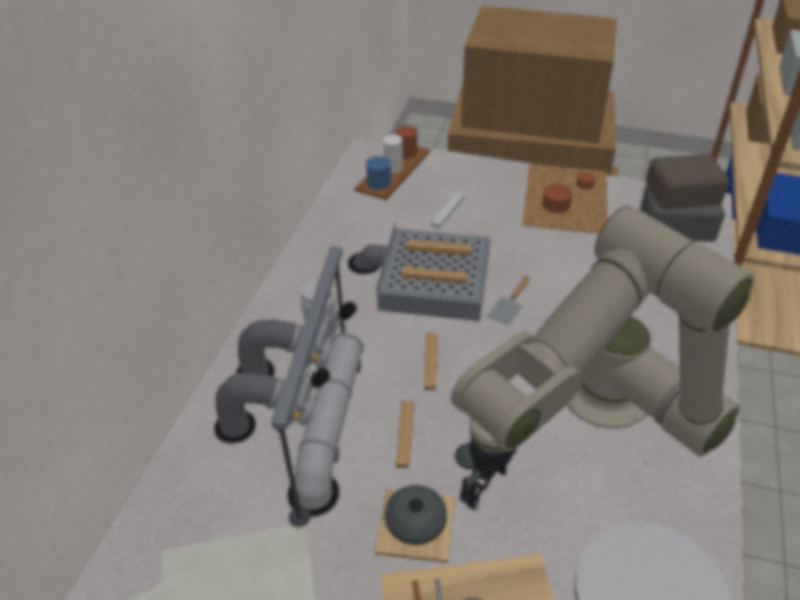

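```bash
cat > m.py <<'E'
from h import *
np.set_printoptions(precision=4,suppress=True)
def rect(P):
    c,(w,h),a=cv2.minAreaRect(P[:,:2].astype(np.float32)*1000)
    b=cv2.boxPoints((c,(w,h),a)); e=[b[1]-b[0],b[2]-b[1]]; e=max(e,key=np.linalg.norm)
    return np.array(c)/1000, w,h, np.degrees(np.arctan2(e[1],e[0]))
for c in ['top','side']:
    p=get_image(c); W=cloud(p); hsv=cv2.cvtColor(p['image'],cv2.COLOR_BGR2HSV)
    x,y,z=W[...,0],W[...,1],W[...,2]
    wood=(hsv[...,1]>80)&(hsv[...,0]<25)&(x>.3)&(x<.8)&(y<.37)&(y>-.45)
    n,L,st,ce=cv2.connectedComponentsWithStats(wood.astype(np.uint8))
    for i in range(1,n):
        if st[i,4]>60: P=W[L==i]; P=P[~np.isnan(P[:,2])]; zt=np.median(P[:,2]); print(c,'wood',st[i,4],zt,rect(P[abs(P[:,2]-zt)<.008]))
    m=(hsv[...,2]<45)&(z>.14)&(z<.3)&(x>.5)&(x<.75)&(y<.42)&(y>.05)
    n,L,st,ce=cv2.connectedComponentsWithStats(m.astype(np.uint8))
    for i in range(1,n):
        if st[i,4]>15: P=W[L==i]; print(c,'knob',ce[i],st[i,4],np.median(P,0),P.min(0),P.max(0))
    # lamp bar and duct axis
    for nm,m in [('lamp',(z>.335)&(z<.36)&(x>.5)&(y>0)&(y<.65)),('duct',(z>.085)&(z<.115)&(x>.5)&(x<.72)&(y>.05)&(y<.45)),('box',(z>.06)&(z<.1)&(x>.3)&(y<-.05)&(y>-.5))]:
        P=W[m]
        if len(P)>20: print(c,nm,len(P),np.median(P,0),rect(P))
E
python3 m.py
```

```text
top wood 472 0.08895871268857392 (array([ 0.5114, -0.3303]), 179.87918090820312, 30.8864688873291, np.float32(8.357391))
top wood 461 0.08985820893495045 (array([ 0.4927, -0.2143]), 179.4381866455078, 29.815046310424805, np.float32(6.5899854))
top wood 402 0.020071957053037215 (array([0.4388, 0.0266]), 28.429237365722656, 175.6984100341797, np.float32(-76.3316))
top wood 401 0.02002537765098955 (array([0.4379, 0.2613]), 28.144655227661133, 177.6444549560547, np.float32(-77.792854))
top knob [204.9579 164.4632] 95 [0.6037 0.1386 0.2693] [0.5877 0.1261 0.2535] [0.6249 0.1531 0.282 ]
top knob [153.2128 167.5745] 94 [0.6068 0.3093 0.2287] [0.5901 0.2971 0.1669] [0.64   0.3237 0.241 ]
top lamp 1691 [0.6268 0.2868 0.3453] (array([0.6275, 0.2891]), 30.801658630371094, 513.7045288085938, np.float32(-82.39735))
top duct 1797 [0.6103 0.2605 0.1   ] (array([0.6285, 0.2517]), 98.94017028808594, 404.027587890625, np.float32(-82.41811))
top box 7694 [ 0.5251 -0.2715  0.0715] (array([ 0.7834, -0.274 ]), 447.92535400390625, 863.6183471679688, np.float32(-0.25247112))
side wood 238 0.0890180994316794
[... 342 characters left out ...]
wood 275 0.020430422590265618 (array([0.4365, 0.2654]), 24.774845123291016, 179.489501953125, np.float32(-78.11661))
side knob [221.5246 198.5246] 61 [0.6016 0.1531 0.2641] [0.5868 0.1367 0.2416] [0.6169 0.1611 0.277 ]
side knob [204.2466 241.2877] 73 [0.6051 0.3239 0.2267] [0.5883 0.3081 0.2077] [0.6228 0.3327 0.2402]
side lamp 1785 [0.6443 0.3222 0.346 ] (array([0.8965, 0.272 ]), 528.2069091796875, 646.7688598632812, np.float32(-1.3318934))
side duct 1591 [0.6104 0.2885 0.1009] (array([0.635 , 0.2522]), 114.61388397216797, 408.7587890625, np.float32(-82.25477))
side box 3397 [ 0.5291 -0.2575  0.0727] (array([ 0.786 , -0.2746]), 871.3695678710938, 447.1715393066406, np.float32(0.027657576))
```

```bash
cat > k.py <<'E'
from h import *
np.set_printoptions(precision=4,suppress=True)
a=np.radians(7.6); X=np.array([np.cos(a),np.sin(a),0]);Y=np.array([-np.sin(a),np.cos(a),0]);Z=np.array([0,0,1.])
O=np.array([.6192,.230,0]); s,c=np.sin(np.radians(35)),np.cos(np.radians(35))
d=-s*X+c*Z
RK=np.stack([np.cross(Y,-d),Y,-d],1)
def kp(x,y,z,back): return O+x*X+y*Y+z*Z+(back+env.pinch_z)*d
def man(P): return np.stack([(P-O)@X,(P-O)@Y,P[...,2]],-1)
E
python3 -c "
from k import *
print(rows(RK,kp(.010,.087,.212,.09)), kp(.010,.087,.212,.09))"
```

```text
[ -1.136  -4.275  -3.603 -11.012  -3.086  -0.257] [0.4785 0.299  0.4124]
```

```bash
python3 -m creep '-1.136 -4.275 -3.603 -11.01 -3.09 -0.26 85;-1.136 -4.275 -3.603 -11.01 -3.09 -0.26 85;-1.136 -4.275 -3.603 -11.01 -3.09 -0.26 85;-1.136 -4.275 -3.603 -11.01 -3.09 -0.26 85;-1.136 -4.275 -3.603 -11.01 -3.09 -0.26 85;-1.136 -4.275 -3.603 -11.01 -3.09 -0.26 85;-1.136 -4.275 -3.603 -11.01 -3.09 -0.26 85;-1.136 -4.275 -3.603 -11.01 -3.09 -0.26 85;-1.136 -4.275 -3.603 -11.01 -3.09 -0.26 85;-1.136 -4.275 -3.603 -11.01 -3.09 -0.26 85;-1.136 -4.275 -3.603 -11.01 -3.09 -0.26 85'
cat > w.py <<'E'
from k import *
import sys
print(rows(RK,kp(.010,.087,.212,.09)))
p=get_image('wrist'); W=cloud(p); 
print('cam',np.linalg.inv(p['view'])[:3,3])
for r in spotter.boxes_of('knob_1',p): print(round(r['p'],2),r['xy'],man(pt(p,r['xy'])))
M=man(W); v=p['image'].max(-1)
m=(v<60)&(M[...,2]>.15)&(M[...,2]<.3)&(abs(M[...,0])<.07)&(abs(M[...,1])<.13)
n,L,st,ce=cv2.connectedComponentsWithStats(m.astype(np.uint8))
for i in range(1,n):
    if st[i,4]>60: P=M[L==i]; print(ce[i],st[i,4],np.median(P,0),np.percentile(P,3,axis=0),np.percentile(P,97,axis=0), 'end',np.percentile(P@[-s,0,c],90))
cv2.imwrite(sys.argv[1],p['image'])
E
python3 w.py pics/w1.png
```

```text
time_s: 2.1
position: [0.4775, 0.2998, 0.4126]
tool_rot: [[-0.812, -0.134, 0.568], [-0.11, 0.991, 0.077], [-0.574, 0.0, -0.819]]
ft_force: [0.5, 0.3, 0.7]
grip_width: 0.0848
gripper_force: 0.0
[ 0.008 -0.     0.01  -0.02  -0.03   0.021]
cam [0.4416 0.2945 0.3499]
0.81 [241.2, 202.8] [-0.0189  0.0815  0.2255]
0.67 [32.2, 196.1] [ 0.0137 -0.0745  0.192 ]
[243.9519 208.3331] 2702 [-0.0136  0.083   0.227 ] [-0.0219  0.0689  0.1994] [-0.0016  0.097   0.2361] end 0.19631959292538703
[ 17.81   196.8419] 721 [ 0.0132 -0.0834  0.1923] [-0.006  -0.1132  0.1673] [ 0.0306 -0.0576  0.2192] end 0.17924298908661626
[140.0585 282.3127] 1180 [-0.0503  0.0452  0.292 ] [-0.0637  0.0438  0.2796] [-0.0364  0.0456  0.2996] end 0.27746433118329467
[105.1688 277.9437] 231 [-0.0564  0.0335  0.293 ] [-0.0617  0.0316  0.2841] [-0.0495  0.0384  0.2994] end 0.27919207013863473
```

View pics/w1.png

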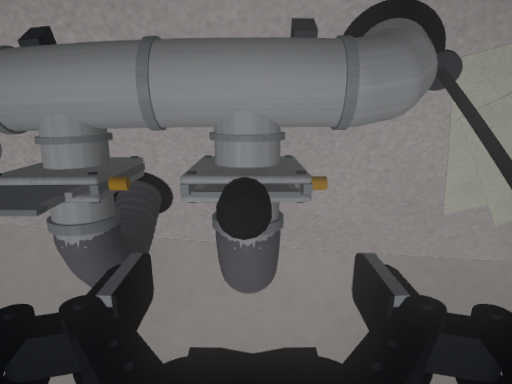

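```bash
cat > f.py <<'E'
from k import *
def face(lo,hi):
    p=get_image('wrist'); M=man(cloud(p)); v=p['image'].max(-1)
    m=(v<60)&(M[...,2]>.15)&(M[...,2]<.32)&(abs(M[...,0])<.07)&(M[...,1]>lo)&(M[...,1]<hi)
    P=M[m]; D=P@[-s,0,c]; Q=P@[c,0,s]
    h,e=np.histogram(D,bins=np.arange(.1,.3,.002)); print('hist',[(round(e[i],3),int(h[i])) for i in np.argsort(h)[::-1][:6]])
    f=e[h.argmax()]+.001; k=abs(D-f)<.003
    ctr,r=cv2.minEnclosingCircle(np.stack([P[k,1],Q[k]],1).astype(np.float32)*1000)
    print('face d',np.median(D[k]),'circle y,q',ctr,r,'median',np.median(P[k,1]),np.median(Q[k]),'n',k.sum(), np.percentile(Q[k],[2,98]),np.percentile(P[k,1],[2,98]))
    return m
if __name__=='__main__': face(.06,.12)
E
python3 f.py
```

```text
hist [(np.float64(0.194), 1118), (np.float64(0.196), 471), (np.float64(0.192), 283), (np.float64(0.19), 249), (np.float64(0.188), 171), (np.float64(0.186), 63)]
face d 0.19541988345884967 circle y,q (82.63617706298828, 121.66000366210938) 15.283346176147461 median 0.08279228657622223 0.12075243708621006 n 1872 [0.1086 0.1344] [0.0695 0.0956]
```

```bash
python3 -m creep '0 0 0 .3 -.13 .6 85;0 0 0 .3 -.13 1.5 85;0 0 0 .3 -.13 2.3 85;0 0 0 .3 -.13 2.73 85;0 0 0 .3 -.13 2.73 85;0 0 0 .3 -.13 2.73 25;0 0 0 .3 -.13 2.73 25;0 0 0 .3 -.13 2.73 25;0 0 0 .3 -.13 2.73 25;0 0 0 .3 -.13 2.73 25;0 0 0 .3 -.13 2.73 25' 80
```

```text
time_s: 3.35
position: [0.5177, 0.3001, 0.3415]
tool_rot: [[-0.811, -0.132, 0.57], [-0.108, 0.991, 0.076], [-0.575, -0.0, -0.818]]
ft_force: [-5.3, -2.3, 4.9]
grip_width: 0.0317
gripper_force: 78.9
```

```bash
python3 -m creep '0 0 0 0 0 -.2 25;0 0 0 0 0 -.5 25;0 0 0 0 0 -.9 25;0 0 0 0 0 -1.3 25;0 0 0 0 0 -1.7 25;0 0 0 0 0 -2 25;0 0 0 0 0 -2.15 25;0 0 0 0 0 -2.2 25;0 0 0 0 0 -2.22 25;0 0 0 0 0 -2.22 25' 80
```

```text
time_s: 4.35
position: [0.4806, 0.295, 0.3949]
tool_rot: [[-0.812, -0.132, 0.569], [-0.108, 0.991, 0.076], [-0.574, -0.0, -0.819]]
ft_force: [3.2, -3.4, -0.4]
grip_width: 0.0315
gripper_force: 84.8
```

```bash
python3 -m creep '0 0 0 0 0 0 85;0 0 0 0 0 0 85;0 0 0 0 0 0 85;0 0 0 0 0 0 85;0 0 0 0 0 -1.2 85;0 0 0 0 0 -2.5 85;0 0 0 0 -1.4 -2.5 85;0 0 0 0 -2.9 -2.5 85;0 0 0 0 -4.4 -2.5 85;0 0 0 0 -5.67 -2.5 85;0 0 0 0 -5.67 -2.5 85;0 0 0 0 -5.67 -2.5 85'
python3 - <<'E'
from f import *
o=env.observe(); P=np.array(o['position'])-env.pinch_z*d; print('pinch d,q,y',man(P)@[-s,0,c],man(P)@[c,0,s],man(P)[1])
m=face(-.13,-.04); m=face(.05,.13)
p=get_image('wrist'); cv2.imwrite('pics/w2.png',p['image'])
for cn in ['top']:
    p=get_image(cn); 
    for r in spotter.boxes_of('knob_1',p): print(r['p'],r['xy'],man(pt(p,r['xy'])))
E
```

```text
time_s: 5.55
position: [0.4602, 0.1204, 0.4563]
tool_rot: [[-0.812, -0.13, 0.569], [-0.107, 0.991, 0.075], [-0.574, 0.0, -0.819]]
ft_force: [-0.1, 1.0, -0.7]
grip_width: 0.085
gripper_force: 0.0
pinch d,q,y 0.31781311171890136 0.12076354691252332 -0.08758471397280006
hist [(np.float64(0.242), 893), (np.float64(0.24), 558), (np.float64(0.238), 228), (np.float64(0.236), 190), (np.float64(0.234), 122), (np.float64(0.232), 49)]
face d 0.24228022918210323 circle y,q (-87.65922546386719, 122.2698745727539) 14.40198802947998 median -0.08766144999284191 0.12166912011366085 n 1474 [0.1095 0.1346] [-0.1001 -0.0753]
hist [(np.float64(0.254), 149), (np.float64(0.256), 125), (np.float64(0.252), 117), (np.float64(0.242), 110), (np.float64(0.258), 105), (np.float64(0.246), 99)]
face d 0.2552048521996242 circle y,q (73.95738220214844, 122.86561584472656) 14.090898513793945 median 0.06807532972931596 0.1216994815221439 n 391 [0.1101 0.136 ] [0.0652 0.0744]
0.71 [152.7, 168.4] [-0.0003  0.0847  0.2166]
0.69 [203.9, 160.9] [-0.0154 -0.0865  0.2687]
0.64 [169.7, 272.7] [-0.3301  0.1079  0.0424]
```

View pics/w2.png

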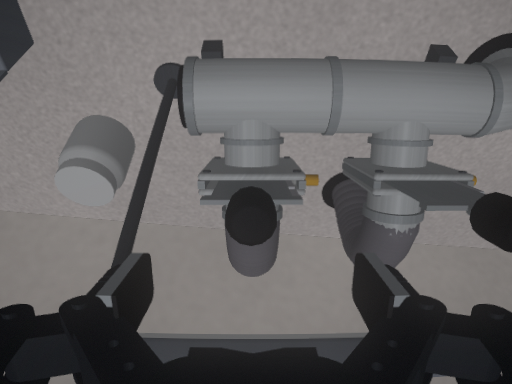

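```bash
python3 -m creep '0 0 0 0 0 .9 85;0 0 0 0 0 1.8 85;0 0 0 0 0 2.6 85;0 0 0 0 0 3.15 85;0 0 0 0 0 3.15 85;0 0 0 0 0 3.15 25;0 0 0 0 0 3.15 25;0 0 0 0 0 3.15 25;0 0 0 0 0 3.15 25;0 0 0 0 0 3.15 25;0 0 0 0 0 3.15 25' 80; python3 -m creep '0 0 0 0 0 .3 25;0 0 0 0 0 .7 25;0 0 0 0 0 1.1 25;0 0 0 0 0 1.4 25;0 0 0 0 0 1.55 25;0 0 0 0 0 1.6 25;0 0 0 0 0 1.6 25;0 0 0 0 0 1.6 25'
python3 -c "
from k import *
o=env.observe(); P=np.array(o['position'])-env.pinch_z*d; print('pinch d,q,y',man(P)@[-s,0,c],man(P)@[c,0,s],man(P)[1])"
```

```text
time_s: 6.9
position: [0.5139, 0.1279, 0.3794]
tool_rot: [[-0.811, -0.132, 0.57], [-0.108, 0.991, 0.076], [-0.575, -0.0, -0.818]]
ft_force: [-0.3, -3.3, 2.7]
grip_width: 0.0318
gripper_force: 79.3
time_s: 7.7
position: [0.5403, 0.1316, 0.3414]
tool_rot: [[-0.811, -0.133, 0.57], [-0.109, 0.991, 0.076], [-0.575, -0.001, -0.818]]
ft_force: [-16.4, -4.8, 16.3]
grip_width: 0.0315
gripper_force: 82.4
pinch d,q,y 0.1772311324695866 0.12108817135410875 -0.08707883885209146
```

```bash
python3 -m creep '0 0 0 0 0 0 85;0 0 0 0 0 0 85;0 0 0 0 0 0 85;0 0 0 0 0 0 85;0 0 0 0 0 -1.2 85;0 0 0 0 0 -2.6 85;0 0 0 0 0 -4 85;0 0 0 0 1.4 -5 85;0 0 0 0 1.4 -5.5 85;0 0 0 0 1.4 -5.5 85;0 0 0 0 1.4 -5.5 85'
python3 - <<'E'
from f import *
face(-.13,-.04); face(.05,.13)
# box: fit yaw and centre from top view: grille plane z~.07 pixels
p=get_image('top'); W=cloud(p); x,y,z=W[...,0],W[...,1],W[...,2]
m=((z>.055)&(z<.11)&(x>.3)&(x<.72)&(y<-.08)&(y>-.48)).astype(np.uint8)
n,L,st,ce=cv2.connectedComponentsWithStats(m); i=1+st[1:,4].argmax(); P=W[L==i]
Q=P[(P[:,2]<.08)]; print('box',len(Q),cv2.minAreaRect(Q[:,:2].astype(np.float32)*1000),P.min(0),P.max(0))
E
python3 m.py | grep wood
```

```text
time_s: 8.8
position: [0.442, 0.1607, 0.474]
tool_rot: [[-0.812, -0.132, 0.568], [-0.108, 0.991, 0.076], [-0.573, -0.0, -0.82]]
ft_force: [0.4, -0.1, 0.0]
grip_width: 0.0853
gripper_force: 0.0
hist [(np.float64(0.194), 640), (np.float64(0.192), 184), (np.float64(0.19), 116), (np.float64(0.196), 112), (np.float64(0.188), 95), (np.float64(0.186), 46)]
face d 0.19503471443420073 circle y,q (-87.3839340209961, 122.35296630859375) 14.93505573272705 median -0.0869462415775211 0.12164979193660391 n 936 [0.1092 0.135 ] [-0.0998 -0.0743]
hist [(np.float64(0.26), 944), (np.float64(0.258), 257), (np.float64(0.256), 199), (np.float64(0.254), 175), (np.float64(0.262), 122), (np.float64(0.252), 104)]
face d 0.2609335408991723 circle y,q (81.29637908935547, 121.41358947753906) 14.951139450073242 median 0.08018358876180944 0.1209604700424262 n 1323 [0.1088 0.1343] [0.0686 0.0929]
box 5792 ((540.1439819335938, -270.3706359863281), (349.77630615234375, 283.7329406738281), 6.672957420349121) [ 0.352  -0.428   0.0551] [ 0.7183 -0.1183  0.1027]
top wood 477 0.08964779116758637 (array([ 0.5111, -0.3303]), 178.5970916748047, 31.703449249267578, np.float32(8.078758))
top wood 463 0.08957509676799513 (array([ 0.4924, -0.2144]), 177.9226837158203, 30.039379119873047, np.float32(6.7812514))
top wood 403 0.019780243621783322 (array([0.4384, 0.0265]), 27.953487396240234, 176.6842041015625, np.float32(-76.87162))
side wood 198 0.0887028493511629 (array([ 0.4704, -0.2116]), 130.2718048095703, 41.78327560424805, np.float32(11.2707815))
side wood 205 0.0199541267419725 (array([0.4379, 0.0312]), 23.194984436035156, 178.95162963867188, np.float32(-75.56113))
side wood 274 0.02013871905229836 (array([0.4362, 0.2669]), 23.801250457763672, 176.53884887695312, np.float32(-77.785774))
```

```bash
cat > g.py <<'E'
from h import *
import sys
np.set_printoptions(precision=3,suppress=True)
def down(deg):
    a=np.radians(deg); y=np.array([np.cos(a),np.sin(a),0]); z=np.array([0,0,-1.]); return np.stack([np.cross(y,z),y,z],1)
x,y,zp,a=map(float,sys.argv[1:5])
print(rows(down(a),[x,y,zp+env.pinch_z]), env.observe()['position'])
E
python3 g.py .438 .029 .124 13.5
```

```text
[ 3.192  3.541 10.155  4.311 -4.326  4.919] [0.442 0.16  0.474]
```

```bash
python3 -m creep '3.192 3.541 10.155 .4 -.4 .2 85;3.192 3.541 10.155 .9 -.9 .5 85;3.192 3.541 10.155 1.3 -1.3 .9 85;3.192 3.541 10.155 1.8 -1.8 1.4 85;3.192 3.541 10.155 2.3 -2.3 1.9 85;3.192 3.541 10.155 2.8 -2.8 2.5 85;3.192 3.541 10.155 3.3 -3.3 3.2 85;3.192 3.541 10.155 3.7 -3.7 3.9 85;3.192 3.541 10.155 4 -4 4.4 85;3.192 3.541 10.155 4.31 -4.33 4.92 85;3.192 3.541 10.155 4.31 -4.33 4.92 85;3.192 3.541 10.155 4.31 -4.33 4.92 85'
python3 g.py .438 .029 .024 13.5
python3 - <<'E'
from h import *
p=get_image('wrist'); cv2.imwrite('pics/w3.png',p['image'])
W=cloud(p); hsv=cv2.cvtColor(p['image'],cv2.COLOR_BGR2HSV)
m=(hsv[...,1]>80)&(hsv[...,0]<25)&(W[...,2]>.015)&(W[...,2]<.03)&(W[...,0]>.38)&(W[...,0]<.5); P=W[m]
print(len(P),cv2.minAreaRect(P[:,:2].astype(np.float32)*1000))
E
```

```text
time_s: 10.25
position: [0.4383, 0.0287, 0.2788]
tool_rot: [[-0.233, 0.973, -0.0], [0.973, 0.233, 0.001], [0.001, 0.0, -1.0]]
ft_force: [0.5, -0.0, 0.1]
grip_width: 0.0851
gripper_force: 0.0
[ 0.001 -0.005 -0.006  0.011 -0.009  3.337] [0.438 0.029 0.279]
10267 ((437.338134765625, 55.425537109375), (66.20222473144531, 240.34291076660156), 0.4807899296283722)
```

View pics/w3.png

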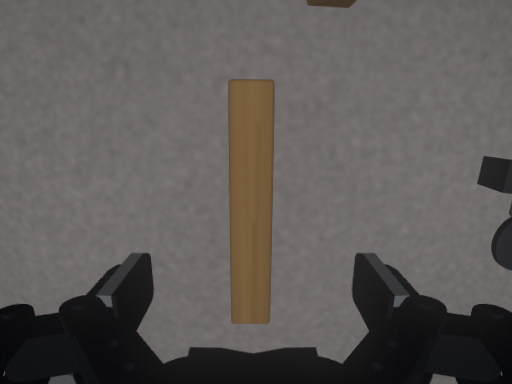

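```bash
python3 -m creep '0 0 0 0 0 1.2 85;0 0 0 0 0 2.4 85;0 0 0 0 0 3.1 85;0 0 0 0 0 3.33 85;0 0 0 0 0 3.33 85;0 0 0 0 0 3.33 20;0 0 0 0 0 3.33 20;0 0 0 0 0 3.33 20;0 0 0 0 0 3.33 20;0 0 0 0 0 3.33 20;0 0 0 0 0 3.33 20;0 0 0 0 0 3.33 20' 50
```

```text
time_s: 11.5
position: [0.4382, 0.0293, 0.1805]
tool_rot: [[-0.234, 0.972, 0.003], [0.972, 0.234, -0.0], [-0.001, 0.003, -1.0]]
ft_force: [-2.1, 0.2, 8.3]
grip_width: 0.0288
gripper_force: 49.8
```

```bash
python3 g.py .5695 -.264 .20 7
```

```text
[  0.023   0.005   0.818 -10.534   1.984  -5.792] [0.438 0.029 0.181]
```

```bash
python3 -m creep '0 0 0 0 0 -1 20;0 0 0 0 0 -2.4 20;0 0 .1 -.5 .1 -4 20;0 0 .3 -1.5 .4 -5.5 20;0 0 .5 -2.8 .7 -5.8 20;0 0 .7 -4.2 1 -5.8 20;0 0 .82 -5.6 1.3 -5.8 20;0 0 .82 -7 1.6 -5.8 20;0 0 .82 -8.4 1.8 -5.8 20;0 0 .82 -9.6 1.9 -5.8 20;0 0 .82 -10.4 1.98 -5.8 20;0 0 .82 -10.53 1.98 -5.8 20'; python3 -m creep '0 0 0 0 0 0 20;0 0 0 0 0 0 20'
python3 g.py .5695 -.264 .1163 7
python3 - <<'E'
from h import *
p=get_image('wrist'); cv2.imwrite('pics/w4.png',p['image'])
E
```

```text
time_s: 12.7
position: [0.5697, -0.2663, 0.3532]
tool_rot: [[-0.119, 0.993, 0.001], [0.993, 0.119, 0.0], [-0.0, 0.001, -1.0]]
ft_force: [-0.8, -0.2, -0.9]
grip_width: 0.0286
gripper_force: 50.1
time_s: 12.9
position: [0.5693, -0.2629, 0.354]
tool_rot: [[-0.122, 0.992, 0.001], [0.992, 0.122, 0.001], [0.001, 0.002, -1.0]]
ft_force: [-0.9, -0.4, -0.2]
grip_width: 0.0285
gripper_force: 50.1
[ 0.011 -0.004  0.004 -0.039 -0.003  2.766] [ 0.569 -0.263  0.354]
```

View pics/w4.png

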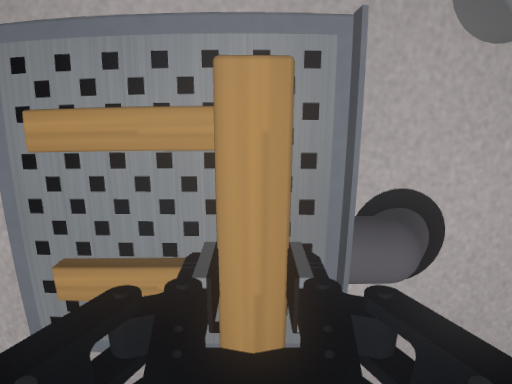

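```bash
python3 -m creep '0 0 0 0 0 .8 20;0 0 0 0 0 1.5 20;0 0 0 0 0 2 20;0 0 0 0 0 2.25 20;0 0 0 0 0 2.45 20;0 0 0 0 0 2.58 20;0 0 0 0 0 2.67 20;0 0 0 0 0 2.74 20;0 0 0 0 0 2.77 20;0 0 0 0 0 2.77 20;0 0 0 0 0 2.77 20'
```

```text
time_s: 14.05
position: [0.5697, -0.264, 0.271]
tool_rot: [[-0.122, 0.993, 0.002], [0.993, 0.122, -0.0], [-0.0, 0.002, -1.0]]
ft_force: [0.3, -0.2, -1.2]
grip_width: 0.0283
gripper_force: 50.1
```

```bash
python3 -m creep '0 0 0 0 0 .03 20;0 0 0 0 0 .05 20;0 0 0 0 0 .05 20'
```

```text
time_s: 14.35
position: [0.5697, -0.2639, 0.2705]
tool_rot: [[-0.122, 0.993, 0.003], [0.993, 0.122, -0.001], [-0.001, 0.003, -1.0]]
ft_force: [-2.7, 1.3, 6.5]
grip_width: 0.0289
gripper_force: 51.0
```

```bash
python3 -m creep '0 0 0 0 0 0 34;0 0 0 0 0 0 40;0 0 0 0 0 0 60;0 0 0 0 0 0 60;0 0 0 0 0 -.5 60;0 0 0 0 0 -1.5 60;0 0 0 0 0 -2.8 60;0 0 0 0 0 -3.5 85;0 0 0 0 0 -3.5 85'
python3 g.py .4375 .264 .124 12
python3 m.py | grep wood
```

```text
time_s: 15.25
position: [0.5696, -0.2639, 0.3778]
tool_rot: [[-0.122, 0.993, 0.007], [0.993, 0.122, -0.004], [-0.004, 0.007, -1.0]]
ft_force: [0.4, -0.2, -0.8]
grip_width: 0.0847
gripper_force: 0.0
[ 0.046  0.034 -0.626 18.016 -2.248  3.207] [ 0.57  -0.264  0.378]
top wood 273 0.08937970503700932 (array([ 0.478 , -0.3349]), 112.79813385009766, 30.779638290405273, np.float32(8.436424))
top wood 405 0.019612664537999036 (array([0.4387, 0.2611]), 29.25164794921875, 178.60549926757812, np.float32(-77.76329))
side wood 605 0.09137053858063093 (array([ 0.4968, -0.266 ]), 167.10879516601562, 160.2415008544922, np.float32(8.71632))
side wood 274 0.01927685915968269 (array([0.436 , 0.2673]), 24.2584228515625, 177.6660614013672, np.float32(-77.779305))
```

```bash
python3 -m creep '.046 .034 -.2 1.2 -.6 0 85;.046 .034 -.4 2.7 -1.2 0 85;.046 .034 -.626 4.3 -1.7 0 85;.046 .034 -.626 5.9 -2.25 0 85;.046 .034 -.626 7.5 -2.25 0 85;.046 .034 -.626 9.1 -2.25 0 85;.046 .034 -.626 10.7 -2.25 0 85;.046 .034 -.626 12.3 -2.25 0 85;.046 .034 -.626 13.9 -2.25 .5 85;.046 .034 -.626 15.4 -2.25 1 85;.046 .034 -.626 16.8 -2.25 1.8 85;.046 .034 -.626 17.7 -2.25 2.5 85'
python3 -m creep '0 0 0 .32 0 .7 85;0 0 0 .32 0 .7 85;0 0 0 .32 0 .7 85'
python3 g.py .4375 .264 .024 12.2
python3 - <<'E'
from h import *
p=get_image('wrist'); cv2.imwrite('pics/w5.png',p['image'])
E
```

```text
time_s: 16.55
position: [0.4368, 0.2573, 0.2969]
tool_rot: [[-0.21, 0.978, -0.008], [0.978, 0.21, 0.003], [0.005, -0.007, -1.0]]
ft_force: [-0.4, -1.0, -0.9]
grip_width: 0.0853
gripper_force: 0.0
time_s: 16.85
position: [0.436, 0.2641, 0.2778]
tool_rot: [[-0.208, 0.978, -0.007], [0.978, 0.208, 0.003], [0.004, -0.006, -1.0]]
ft_force: [-0.1, 0.3, -0.4]
grip_width: 0.0848
gripper_force: 0.0
[-0.045 -0.032 -0.024 -0.029  0.07   3.302] [0.436 0.264 0.278]
```

View pics/w5.png

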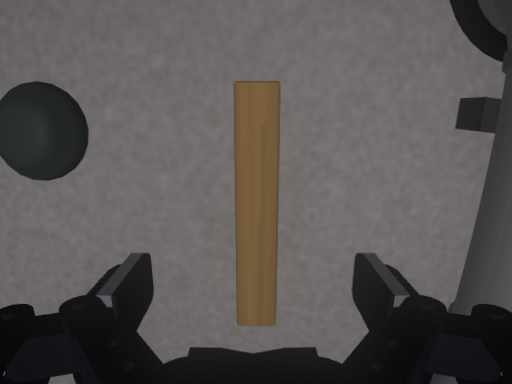

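The slat lies at (257, 82–325), squarely between the fingers; the pebble at (40,130) is clear. Descend and grip.

```bash
python3 -m creep '-.045 -.03 0 0 .07 1.2 85;-.045 -.03 0 0 .07 2.4 85;-.045 -.03 0 0 .07 3.1 85;-.045 -.03 0 0 .07 3.3 85;-.045 -.03 0 0 .07 3.3 85;-.045 -.03 0 0 .07 3.3 20;-.045 -.03 0 0 .07 3.3 20;-.045 -.03 0 0 .07 3.3 20;-.045 -.03 0 0 .07 3.3 20;-.045 -.03 0 0 .07 3.3 20;-.045 -.03 0 0 .07 3.3 20;-.045 -.03 0 0 .07 3.3 20' 50
python3 g.py .4405 -.280 .22 7
```

```text
time_s: 18.1
position: [0.4376, 0.2653, 0.18]
tool_rot: [[-0.208, 0.978, 0.003], [0.978, 0.208, 0.001], [0.001, 0.003, -1.0]]
ft_force: [-0.9, 0.4, 7.5]
grip_width: 0.0287
gripper_force: 50.2
[  0.023  -0.006   0.625 -17.794  -3.663  -6.513] [0.438 0.265 0.18 ]
```

```bash
python3 -m creep '0 0 0 0 0 -1.2 20;0 0 0 0 0 -2.7 20;0 0 .1 -.5 -.1 -4.2 20;0 0 .2 -1.6 -.4 -5.4 20;0 0 .3 -3 -.7 -6.2 20;0 0 .4 -4.5 -1 -6.5 20;0 0 .5 -6 -1.3 -6.5 20;0 0 .625 -7.5 -1.6 -6.5 20;0 0 .625 -9 -1.9 -6.5 20;0 0 .625 -10.5 -2.2 -6.5 20;0 0 .625 -12 -2.5 -6.5 20;0 0 .625 -13.4 -2.8 -6.5 20'
python3 -m creep '0 0 0 -1.2 -.25 0 20;0 0 0 -2.4 -.5 0 20;0 0 0 -3.4 -.7 0 20;0 0 0 -4 -.8 0 20;0 0 0 -4.3 -.85 0 20;0 0 0 -4.3 -.85 0 20;0 0 0 -4.3 -.85 0 20'
python3 g.py .4405 -.280 .1158 7
python3 - <<'E'
from h import *
p=get_image('wrist'); cv2.imwrite('pics/w6.png',p['image'])
E
```

```text
time_s: 19.3
position: [0.438, -0.1476, 0.374]
tool_rot: [[-0.121, 0.993, 0.002], [0.993, 0.121, 0.001], [0.001, 0.002, -1.0]]
ft_force: [0.1, 1.5, -0.5]
grip_width: 0.0284
gripper_force: 49.9
time_s: 20.0
position: [0.4291, -0.2758, 0.3737]
tool_rot: [[-0.123, 0.992, 0.002], [0.992, 0.123, 0.002], [0.001, 0.002, -1.0]]
ft_force: [0.7, -0.0, -0.9]
grip_width: 0.0286
gripper_force: 49.9
[ 0.013 -0.01   0.005 -0.19   0.355  3.439] [ 0.429 -0.276  0.374]
```

View pics/w6.png

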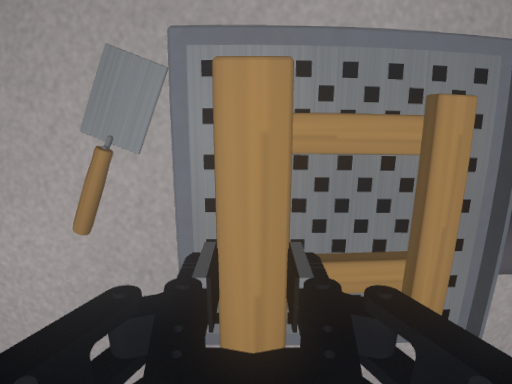

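```bash
python3 -m creep '0 0 0 -.19 .355 .8 20;0 0 0 -.19 .355 1.7 20;0 0 0 -.19 .355 2.4 20;0 0 0 -.19 .355 2.8 20;0 0 0 -.19 .355 3.05 20;0 0 0 -.19 .355 3.22 20;0 0 0 -.19 .355 3.33 20;0 0 0 -.19 .355 3.4 20;0 0 0 -.19 .355 3.44 20;0 0 0 -.19 .355 3.46 20;0 0 0 -.19 .355 3.46 20'
```

```text
time_s: 21.15
position: [0.4404, -0.2811, 0.2701]
tool_rot: [[-0.122, 0.993, 0.002], [0.993, 0.122, 0.001], [0.0, 0.002, -1.0]]
ft_force: [-0.4, 0.5, -0.9]
grip_width: 0.0286
gripper_force: 49.8
```

```bash
python3 -m creep '0 0 0 0 0 .02 20;0 0 0 0 0 .04 20;0 0 0 0 0 .04 20'
```

```text
time_s: 21.45
position: [0.4403, -0.281, 0.27]
tool_rot: [[-0.122, 0.993, 0.003], [0.993, 0.122, -0.0], [-0.0, 0.003, -1.0]]
ft_force: [-3.4, 2.9, 12.6]
grip_width: 0.0286
gripper_force: 51.3
```

Contact; release, rise and swing clear to check.

```bash
python3 -m creep '0 0 0 0 0 0 34;0 0 0 0 0 0 40;0 0 0 0 0 0 60;0 0 0 0 0 0 60;0 0 0 0 0 -.5 60;0 0 0 0 0 -1.5 60;0 0 0 0 0 -2.8 60;0 0 0 1.5 0 -4 85;0 0 0 3 0 -4.5 85;0 0 0 4.5 0 -4.5 85;0 0 0 6 0 -4.5 85;0 0 0 6 0 -4.5 85'
python3 - <<'E'
from h import *
np.set_printoptions(precision=4,suppress=True)
p=get_image('top'); W=cloud(p); hsv=cv2.cvtColor(p['image'],cv2.COLOR_BGR2HSV)
wood=(hsv[...,1]>80)&(hsv[...,0]<25)&(W[...,0]>.35)&(W[...,0]<.65)&(W[...,1]<-.1)&(W[...,1]>-.45)
for lo,hi in [(.1,.12),(.082,.098)]:
    m=(wood&(W[...,2]>lo)&(W[...,2]<hi)).astype(np.uint8); n,L,st,ce=cv2.connectedComponentsWithStats(m)
    for i in range(1,n):
        if st[i,4]>30: P=W[L==i]; r=cv2.minAreaRect(P[:,:2].astype(np.float32)*1000); print(lo,st[i,4],np.median(P[:,2]),r)
cv2.imwrite('pics/t2.png',cv2.resize(p['image'],(800,600)))
E
```

```text
time_s: 22.65
position: [0.417, -0.0985, 0.4042]
tool_rot: [[-0.126, 0.992, 0.002], [0.992, 0.126, 0.002], [0.002, 0.002, -1.0]]
ft_force: [0.4, 0.4, -0.5]
grip_width: 0.0851
gripper_force: 0.0
0.1 454 0.10941472250366291 ((572.478515625, -265.6915283203125), (31.461435317993164, 179.2195587158203), 7.091836452484131)
0.1 459 0.10976619976684088 ((442.691650390625, -282.44683837890625), (30.25912094116211, 180.16012573242188), 6.957812309265137)
0.082 260 0.08956372921860467 ((515.923583984375, -329.43463134765625), (99.7340316772461, 33.933204650878906), 5.929739475250244)
0.082 243 0.09001323093201297 ((501.8843688964844, -210.66943359375), (99.6702880859375, 35.356231689453125), 7.243011951446533)
0.082 36 0.0894787461408153 ((428.9633483886719, -341.1034851074219), (13.047310829162598, 28.0631160736084), 8.669177055358887)
0.082 46 0.09032846556344909 ((412.5784606933594, -223.42042541503906), (17.308246612548828, 28.75131607055664), 8.433160781860352)
```

View pics/t2.png

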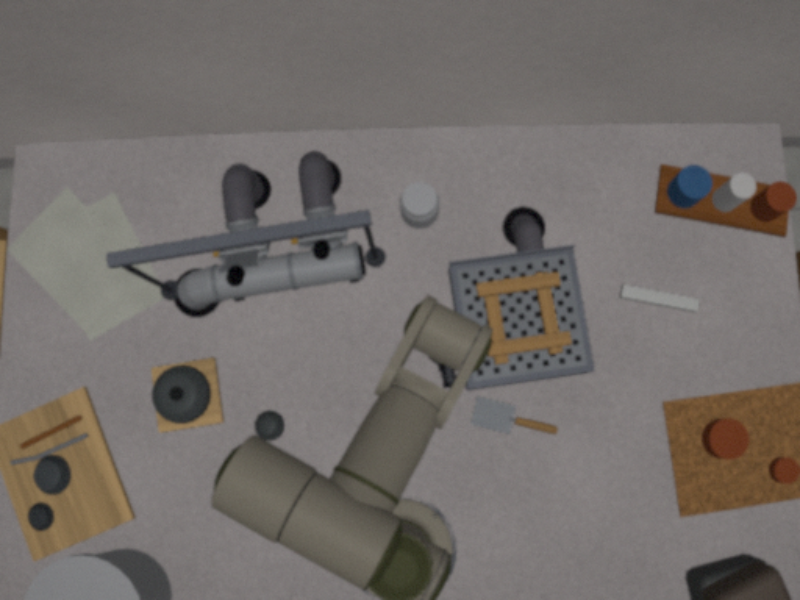

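The picture shows the slats square on the lower pair, near (518,284) and (528,344). The left knob is out at (236,275), the right one is in at (320,250), and the bystanders have not moved.

```bash
python3 -c "
from rig import job
print(job.close_job())"
```

```text
the job is handed in; nothing more can be done
None
```

The job is handed in (the hand-in gave no verdict): the shut gate was pulled open into its click, then the other pushed home, and both slats lie flat and square on the lower pair with nothing else visibly moved, at about 23 s of the 72 s allowed.

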